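# Put the evaporating flasks back in the flask rack by size

## Task

The rinsed evaporating flasks stand about on cork rings. Put all four back in the white flask rack so that they stand upright in a row in order of size, each flask in the seat made for it: smallest flask in the smallest seat, up to the largest in the largest. Set each one down in its seat rather than dropping it, and do not tip over a flask or the measuring cylinder.

Things in the scene. Friction and masses are not known exactly. Their poses are not given: they have to be found in the camera images.
- flask_50: The smallest of four clear round-bottomed glass flasks: bulb 51 mm across, straight upright neck 32 mm across (rim 35 mm). Origin at the bulb's centre, z up along the neck; neck from 20 to 70 mm above it. Starts upright on one of four like fixed cork rings (76 mm wide, 24 mm high), origin 41 mm above the worktop; about 55 g. Hold it by the neck from above.
- flask_100: The second smallest of four clear round-bottomed glass flasks: bulb 64 mm across, straight upright neck 32 mm across (rim 35 mm). Origin at the bulb's centre, z up along the neck; neck from 28 to 79 mm above it. Starts upright on one of four like fixed cork rings (76 mm wide, 24 mm high), origin 50 mm above the worktop; about 75 g. Hold it by the neck from above.
- flask_250: The second largest of four clear round-bottomed glass flasks: bulb 85 mm across, straight upright neck 32 mm across (rim 35 mm). Origin at the bulb's centre, z up along the neck; neck from 39 to 93 mm above it. Starts upright on one of four like fixed cork rings (76 mm wide, 24 mm high), origin 62 mm above the worktop; about 130 g. Hold it by the neck from above.
- flask_500: The largest of four clear round-bottomed glass flasks: bulb 105 mm across, straight upright neck 32 mm across (rim 35 mm). Origin at the bulb's centre, z up along the neck; neck from 50 to 107 mm above it. Starts upright on one of four like fixed cork rings (76 mm wide, 24 mm high), origin 73 mm above the worktop; about 200 g. Hold it by the neck from above.
- seat_50: The smallest seat of the white flask rack, for the 51 mm flask: a black rubber ring, opening 36 mm across, 6 mm wide, set in the rack's top plate. Origin at the centre of its upper rim, 46 mm above the worktop; z up, y along the row towards the smaller seats. With its flask seated, the flask's origin lies 18 mm above this one.
- seat_100: The second smallest seat of the white flask rack, for the 64 mm flask: a black rubber ring, opening 45 mm across, 6 mm wide, set in the rack's top plate. Origin at the centre of its upper rim, 46 mm above the worktop; z up, y along the row towards the smaller seats. With its flask seated, the flask's origin lies 23 mm above this one.
- seat_250: The second largest seat of the white flask rack, for the 85 mm flask: a black rubber ring, opening 60 mm across, 6 mm wide, set in the rack's top plate. Origin at the centre of its upper rim, 46 mm above the worktop; z up, y along the row towards the smaller seats. With its flask seated, the flask's origin lies 30 mm above this one.
- seat_500: The largest seat of the white flask rack, for the 105 mm flask: a black rubber ring, opening 74 mm across, 6 mm wide, set in the rack's top plate. Origin at the centre of its upper rim, 46 mm above the worktop; z up, y along the row towards the smaller seats. With its flask seated, the flask's origin lies 37 mm above this one.
- flask_rack: The white plastic flask rack, fixed: a level plate 112 x 392 mm with its upper face 42 mm above the worktop, open underneath, with four seats in one row in order of size (centres 72, 90 and 110 mm apart, smallest to largest). Origin on the worktop under the midpoint between the two end seats; y along the row towards the smallest seat, z up.
- measuring_cylinder: Bystander: slim clear measuring cylinder with a blue six-sided foot (62 mm), tube 31 mm across, 211 mm high, standing loose near the front edge. Origin at the centre of its underside, z up.
There are look-alikes about, which are no part of the job. What is shaped like the flask_250 but red is not meant.

How it is judged:
By the outcome, as a careful person would: the job done as asked, in the order asked, and still so for the second after the job is handed in, with the robot touching nothing.
It also fails if it takes over 104 s, if anything falls off the work surface, if the arm or the gripper's body presses on something with over 40 N, if the wrist force passes 120 N, or if a joint passes its speed limit or range.

## Robot

A 6-joint arm with a two-finger parallel gripper is mounted at the origin on a cart in front of the work surface, level with it; the furniture and walls round the work are solid. World frame = base frame: x ahead of the robot, y to its left, z up, the work surface at z = 0. Lengths are in m, angles in rad, forces in N, time in s.
With the tool pointing down it reaches from about 0.35 to 0.775 m from the base axis. Payload 5.5 kg.
Tool frame: the origin (TCP) lies at the very end of the fingers, on their centre line; the grasp point (between the pads) lies 19 mm behind it; z points along the fingers, y is the line along which they close (so a half turn about z gives the same grasp; the last joint's range is limited). The gripper opens to 85 mm and grips with 20 to 120 N. Pads are 22 mm wide; open, the fingers measure 114 mm over their backs; the gripper's body (76 mm by 85 mm) begins 54 mm behind the grasp point. The pads swing forward as they close: fully open they stand 13 mm farther back than shut.
Start: joints at [1.061, 0.313, 0.046, 1.304, 0, 1.431], TCP at [0.208, 0.536, 0.231] pointing down, gripper open.
Joint ranges: [-2.76, 2.76], [-0.86, 1.69], [-1.03, 1.26], [-2.2, 2.34], [-1.47, 1.5], [-3.14, 3.14]. Speed limits (rad/s): [2.57, 2.57, 3.14, 3.14, 3.14, 3.14].

## Interface

Orientations are given as a unit quaternion [w, x, y, z].
In Python, from workcell import get_state, read_camera, hand_in gives the robot as it stands.
- The arm moves only by the tool send_rows, never from a script. Its argument "increments" is a list of rows, each an object of numbers: "dx", "dy", "dz": the shift along the world's x, y, z in units of 25 mm (1.0 is 25 mm); "roll": the turn about the world's z in units of 8 degrees (1.0 is 8 degrees); "claw": the opening, from -1 (shut) to 1 (fully open). In form: [{"dx": .., "dy": .., "dz": .., "roll": .., "claw": ..}, ...]. A call has exactly 5 rows; each row is the pose to reach, as a shift and turn from the pose commanded when the call began; what a row does not reach only later rows make up. A row lasts 1/8 s, in which the tool goes at most 62.5 mm and 10.7 degrees, less where a joint would pass 70% of its speed; a pose out of reach is approached as far as the arm can. A call with a gripper value outside its range is refused whole. The fingers move at their own pace and stop on an object; "grip_force" is the grip in N (left out, the last holds). Time passes only in rows, so rows that repeat a pose let the fingers close, or fill a call up. It gives the time, the measured TCP pose, the force, the opening and the grip force at its end, in the units of the state.
- get_state(): the state, without advancing time (a new reading comes with each control period).
- read_camera(name): name is "side" or "top"; returns a dict with "image" (480x640x3 uint8, blue, green, red), "fx", "fy", "cx", "cy" (pixels), "world_to_cam" (4x4, takes a point from world to camera coordinates). Camera axes: x right, y up, looking along -z (the intrinsics and any distortion apply to the point x, -y, -z); pixel columns grow to the right and rows downward; lengths in m; the calibration is good to about 2 mm. A picture is of the moment at which its call begins. There is no depth.
- hand_in(): hands the job in; it is judged then, once.
The state is a dict: "clock": time; "joint_pos": joint angles; "qvel": joint speeds; "tau": joint torques, N m; "tcp_pos": TCP position; "orientation": TCP orientation; "wrist_force": force on the tool from outside, world axes, zero at the start; "ft_torque": the same for the moment, N m; "finger_gap": finger opening in m; "grip_force": force on a finger pad.
Only numpy, scipy, OpenCV 4.12 (cv2) and the standard library are available. Lean on these libraries where they do the work, as an engineer would, in place of code of your own. Each camera call takes 0.05 s, during which the arm holds its last target. There are 200 camera calls.

## Working session

There is one attempt and no reset: what is moved stays moved. The work goes in short steps, Python scripts to look and compute and a tool call to move; the robot and the scene stay as the last step left them, time stands still between calls to the robot, and variables do not carry over. Pictures are saved under pics/ and viewed, at most 14 in all, crops included, and the job is handed in when it is done.

Besides the shell and the picture viewer there is one more tool, called after "Call:" as a command line: name --argument value ..., lists and objects as JSON in quotes. send_rows: Moves the arm, as the interface text tells. Its arguments: {"type":"object","properties":{"increments":{"type":"array","items":{"type":"object","properties":{"dx":{"type":"number"},"dy":{"type":"number"},"dz":{"type":"number"},"roll":{"type":"number"},"claw":{"type":"number"}}}},"grip_force":{"type":"number"}},"required":["increments"]}

```bash
mkdir -p pics; cat > h.py <<'E'
import numpy as np,cv2
from workcell import get_state, read_camera, hand_in
def snap(n,f):
    c=read_camera(n); cv2.imwrite(f'pics/{f}.png',c['image']); np.save(f'pics/{f}.npy',{k:v for k,v in c.items()},allow_pickle=True); return c
def load(f): return np.load(f'pics/{f}.npy',allow_pickle=True).item()
def proj(c,p):
    q=np.array(c['world_to_cam'])@np.append(p,1); return c['cx']+c['fx']*q[0]/-q[2], c['cy']+c['fy']*-q[1]/-q[2]
def pix(c,u,v,z):
    W=np.array(c['world_to_cam']);R=W[:3,:3];o=-R.T@W[:3,3]
    d=R.T@np.array([(u-c['cx'])/c['fx'],-(v-c['cy'])/c['fy'],-1]); return o+d*(z-o[2])/d[2]
E
python3 - <<'E'
from h import *
for n in('top','side'):
    c=snap(n,n+'0');print({k:(v if k!='image' else 0) for k,v in c.items()})
print(get_state())
E
```

```text
{'image': 0, 'fx': 516.8501408845887, 'fy': 516.8501408845887, 'cx': 317.1315849761861, 'cy': 239.31059308907007, 'world_to_cam': array([[-0.00932995, -0.99994511, -0.00476784, -0.0186941 ],
       [ 0.99944949, -0.00947692,  0.03179471, -0.473938  ],
       [-0.03183815, -0.00446857,  0.99948305, -1.42116347],
       [ 0.        ,  0.        ,  0.        ,  1.        ]])}
{'image': 0, 'fx': 526.2231844280961, 'fy': 526.2231844280961, 'cx': 315.8827548378382, 'cy': 246.7027770605467, 'world_to_cam': array([[ 0.96625086, -0.25753776, -0.00579407, -0.48180688],
       [ 0.14454922,  0.5234396 ,  0.83971216, -0.10495349],
       [-0.21322474, -0.81221013,  0.54300085, -1.32281656],
       [ 0.        ,  0.        ,  0.        ,  1.        ]])}
{'clock': 0.1, 'joint_pos': array([1.06140548e+00, 3.13936134e-01, 4.51028964e-02, 1.30359147e+00,
       1.98464703e-05, 1.43113633e+00]), 'qvel': array([-0.0009703 , -0.00097583,  0.00248319,  0.00030007,  0.00126298,
       -0.00056263]), 'tau': array([ 3.95589246e-03, -4.81722021e+01,  2.99244761e+01,  1.26911383e-02,
       -1.10278745e-04,  1.17733774e-05]), 'tcp_pos': array([0.20760075, 0.53573766, 0.23049609]), 'orientation': array([-2.69016724e-04,  1.83814200e-01,  9.82960669e-01, -7.68525852e-04]), 'wrist_force': array([-0.37018914,  0.47377246, -0.67173774]), 'ft_torque': array([-0.01154025,  0.05357702,  0.03458144]), 'grip_force': 0.0, 'finger_gap': 0.08557319271388385}
```

View pics/top0.png

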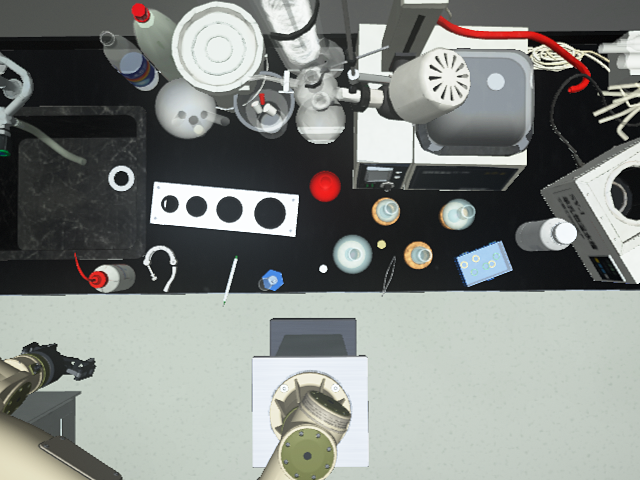

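View pics/side0.png

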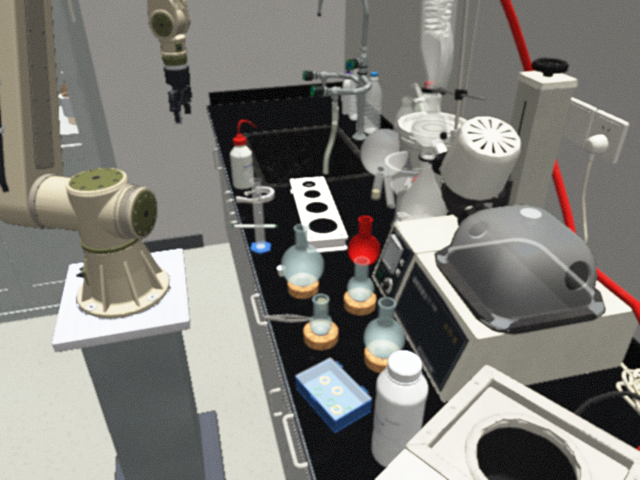

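The top view shows clear flasks at (352,253), (386,211), (418,255) and (457,213). The red look-alike is at (325,185), the rack seats run from (170,204) to (270,213), and the cylinder is at (271,281). Next I'll crop in to tell the sizes apart.

```bash
python3 - <<'E'
from h import *
a=load('top0')['image'];b=load('side0')['image']
cv2.imwrite('pics/c1.png',cv2.resize(a[160:300,310:510],None,fx=4,fy=4,interpolation=2))
cv2.imwrite('pics/c2.png',cv2.resize(a[170:300,145:305],None,fx=4.6,fy=4.6,interpolation=2))
cv2.imwrite('pics/c3.png',cv2.resize(b[210:380,260:420],None,fx=3.5,fy=3.5,interpolation=2))
E
```

```text
(no output)
```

View pics/c1.png

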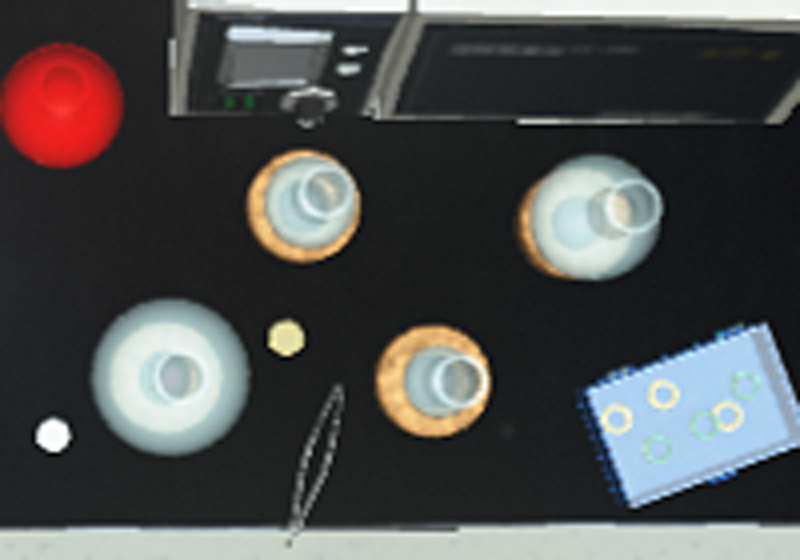

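View pics/c2.png

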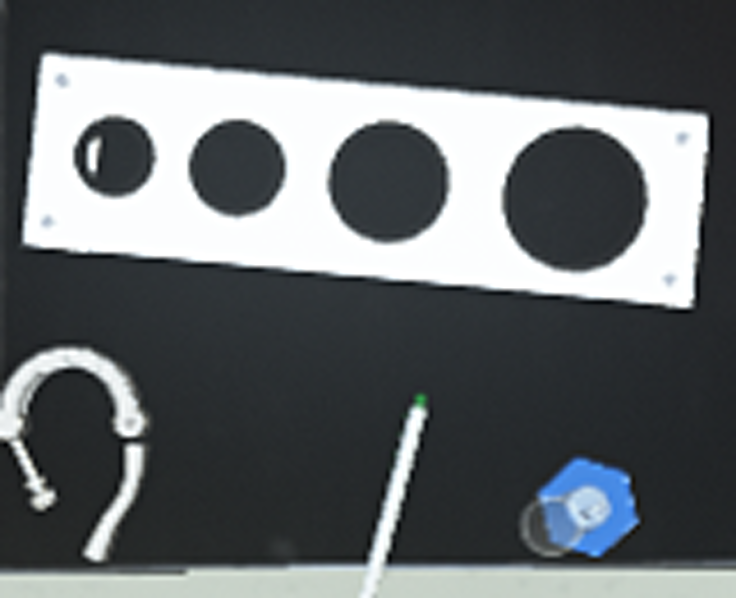

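View pics/c3.png

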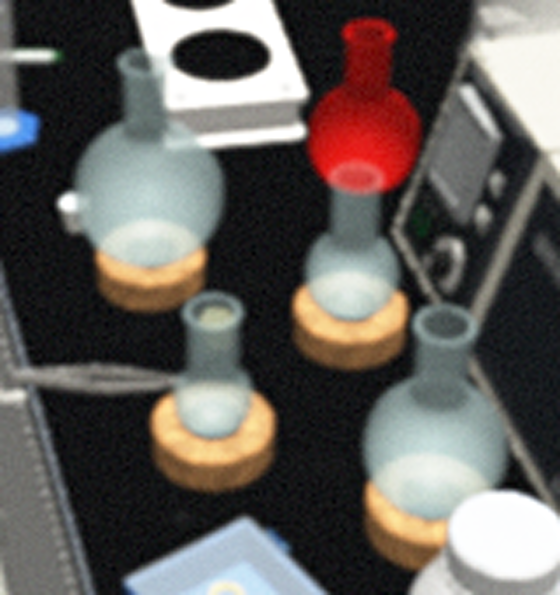

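```bash
python3 - <<'E'
from h import *
t=load('top0');s=load('side0')
def P(x,y,z,c=t,k=4,ox=310,oy=160): return pix(c,(x+.5)/k-.5+ox,(y+.5)/k-.5+oy,z)[:2].round(4)
S=dict(c=s,k=3.5,ox=260,oy=210)
print('500',P(181,378,.18),P(170,377,.073),P(142,64,.18,**S),P(150,195,.073,**S))
print('250',P(632,207,.155),P(595,217,.062),P(444,327,.155,**S))
print('100',P(329,194,.129),P(304,206,.024),P(355,178,.129,**S))
print('50',P(461,381,.111),P(433,381,.024),P(214,313,.111,**S))
print('red',P(62,105,.04))
T=dict(k=4.6,ox=145,oy=170)
q=[P(*p,.046,**T) for p in((115,156),(238,168),(389,181),(575,198))]
print('seats',q,[np.linalg.norm(q[i+1]-q[i]) for i in range(3)])
u=(q[0]-q[3])/np.linalg.norm(q[0]-q[3]);m=np.mean(q,0);print('row',np.degrees(np.arctan2(-u[0],u[1])))
y=np.array([272,200,110,0.]);y-=y.mean();print([(m+u*v).round(4) for v in y])
print('corners',[P(*p,.042,**T) for p in((42,54),(709,115),(692,307),(22,244))])
print('cyl',P(590,507,.01,**T),'top',P(548,525,.211,**T))
R=[[0,0]];
st=get_state()
from scipy.spatial.transform import Rotation as Ro
print(Ro.from_quat(st['orientation'],scalar_first=True).as_matrix().round(3))
W=np.array(t['world_to_cam']);print(-W[:3,:3].T@W[:3,3])
for p in ([.46,-.1,.3],[.53,.1,.25]):print(proj(t,p))
E
```

```text
500 [ 0.4314 -0.1152] [ 0.4324 -0.1153] [ 0.4292 -0.1239] [ 0.4328 -0.1225]
250 [ 0.5348 -0.3976] [ 0.5361 -0.3996] [ 0.5338 -0.405 ]
100 [ 0.5471 -0.2137] [ 0.5486 -0.2113] [ 0.5475 -0.2174]
50 [ 0.428  -0.2989] [ 0.4281 -0.2976] [ 0.4284 -0.306 ]
red [ 0.6174 -0.0463]
seats [array([0.5729, 0.374 ]), array([0.5652, 0.3017]), array([0.5567, 0.2131]), array([0.5456, 0.1041])] [np.float64(0.07270887153573487), np.float64(0.08900679749322521), np.float64(0.1095637257489905)]
row -5.775742548768274
[array([ 13.2904, 126.106 ]), array([ 6.0447, 54.4716]), array([ -3.0124, -35.0716]), array([ -14.0823, -144.5131])]
corners [array([0.6341, 0.4182]), array([0.5941, 0.0253]), array([0.4812, 0.0362]), array([0.522 , 0.4299])]
cyl [0.3632 0.0998] top [0.3633 0.1032]
[[-0.932  0.361 -0.001]
 [ 0.361  0.932 -0.001]
 [ 0.    -0.002 -1.   ]]
[ 0.42825546 -0.02953512  1.43540839]
(np.float64(351.5323348507405), np.float64(240.99704495350758))
(np.float64(262.85318915164675), np.float64(212.01550945991195))
```

Call:
send_rows --increments '[{"dx":2,"dy":-2.0,"dz":1,"roll":0.95,"claw":0.3},{"dx":4,"dy":-4,"dz":2,"roll":1.9,"claw":0.3},{"dx":6,"dy":-5.5,"dz":2.8,"roll":1.9,"claw":0.3},{"dx":8,"dy":-7,"dz":2.8,"roll":1.9,"claw":0.3},{"dx":9.5,"dy":-9,"dz":2.8,"roll":1.9,"claw":0.3}]' --grip_force 40

```text
clock: 0.72
tcp_pos: [0.4298, 0.3296, 0.3007]
orientation: [0.0, 0.052, 0.999, 0.0]
wrist_force: [0.6, 0.4, -0.3]
finger_gap: 0.0556
grip_force: 0.0
```

Call:
send_rows --increments '[{"dx":0.5,"dy":-2.4},{"dx":0.7,"dy":-4.8},{"dx":0.7,"dy":-7.2},{"dx":0.4,"dy":-9.6},{"dx":0.1,"dy":-12}]'

```text
schema error: expected keys dx, dy, dz, roll, claw
```

Call:
send_rows --increments '[{"dx":-0.2,"dy":-2.4},{"dx":-0.4,"dy":-4.8},{"dx":-0.6,"dy":-7.2},{"dx":-0.8,"dy":-9.6},{"dx":-0.8,"dy":-12.35}]'

```text
schema error: expected keys dx, dy, dz, roll, claw
```

Call:
send_rows --increments '[{"dx":0.5,"dy":-2.4,"dz":0,"roll":0,"claw":0.3},{"dx":0.7,"dy":-4.8,"dz":0,"roll":0,"claw":0.3},{"dx":0.7,"dy":-7.2,"dz":0,"roll":0,"claw":0.3},{"dx":0.4,"dy":-9.6,"dz":0,"roll":0,"claw":0.3},{"dx":0.1,"dy":-12,"dz":0,"roll":0,"claw":0.3}]'

```text
clock: 1.35
tcp_pos: [0.4299, 0.029, 0.3002]
orientation: [-0.0, 0.052, 0.999, 0.0]
wrist_force: [-0.6, -1.2, 0.7]
finger_gap: 0.0555
grip_force: 0.0
```

Call:
send_rows --increments '[{"dx":-0.2,"dy":-2.4,"dz":0,"roll":0,"claw":0.3},{"dx":-0.4,"dy":-4.8,"dz":0,"roll":0,"claw":0.3},{"dx":-0.6,"dy":-7.2,"dz":0,"roll":0,"claw":0.3},{"dx":-0.8,"dy":-9.6,"dz":0,"roll":0,"claw":0.3},{"dx":-0.8,"dy":-12.35,"dz":0,"roll":0,"claw":0.3}]'

```text
clock: 1.98
tcp_pos: [0.4097, -0.2735, 0.3005]
orientation: [0.0, 0.052, 0.999, 0.0]
wrist_force: [1.7, 0.0, 0.6]
finger_gap: 0.0559
grip_force: 0.0
```

Call:
send_rows --increments '[{"dx":0,"dy":0,"dz":0,"roll":0,"claw":0.3},{"dx":0,"dy":0,"dz":0,"roll":0,"claw":0.3},{"dx":0,"dy":0,"dz":-1,"roll":0,"claw":0.3},{"dx":0,"dy":0,"dz":-2,"roll":0,"claw":0.3},{"dx":0,"dy":0,"dz":-2,"roll":0,"claw":0.3}]'

```text
clock: 2.6
tcp_pos: [0.4097, -0.2692, 0.2492]
orientation: [-0.001, 0.051, 0.999, 0.001]
wrist_force: [0.1, 0.6, 0.1]
finger_gap: 0.0555
grip_force: 0.0
```

Call:
send_rows --increments '[{"dx":0.73,"dy":-1.16,"dz":0,"roll":0,"claw":0.3},{"dx":0.73,"dy":-1.16,"dz":-1,"roll":0,"claw":0.3},{"dx":0.73,"dy":-1.16,"dz":-2.5,"roll":0,"claw":0.3},{"dx":0.73,"dy":-1.16,"dz":-4,"roll":0,"claw":0.3},{"dx":0.73,"dy":-1.16,"dz":-4,"roll":0,"claw":0.3}]'

```text
clock: 3.22
tcp_pos: [0.4278, -0.2986, 0.1493]
orientation: [-0.002, 0.052, 0.999, 0.002]
wrist_force: [-1.3, 0.8, 0.3]
finger_gap: 0.0557
grip_force: 0.0
```

```bash
python3 - <<'E'
from h import *
ims=[]
for n in('top','side'):
    c=snap(n,n+'1');p=get_state()['tcp_pos'];u,v=proj(c,p);print(n,u,v)
    i=c['image'].copy();cv2.circle(i,(round(u),round(v)),1,(0,0,255),-1)
    a,b=int(u)-50,int(v)-50;ims.append(cv2.resize(i[b:b+110,a:a+100],(400,440),interpolation=2));print(a,b)
cv2.imwrite('pics/g1.png',np.hstack(ims))
E
```

```text
top 428.49792944239914 254.53984710688138
378 204
side 320.610948230876 281.7119412377064
270 231
```

View pics/g1.png

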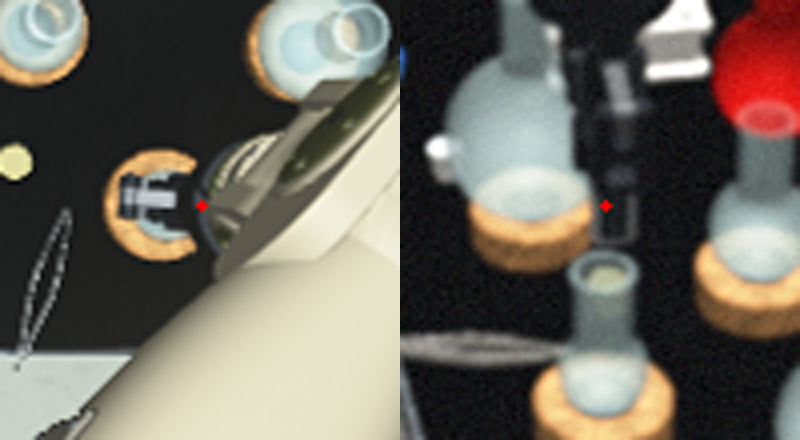

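The gripper stands in line with the 50 ml neck: neck at crop (602,265), near fingertip at (615,225). I'll go down onto it.

Call:
send_rows --increments '[{"dx":0,"dy":0,"dz":-1,"roll":0,"claw":0.4},{"dx":0,"dy":0,"dz":-2,"roll":0,"claw":0.4},{"dx":0,"dy":0,"dz":-2.8,"roll":0,"claw":0.4},{"dx":0,"dy":0,"dz":-3.2,"roll":0,"claw":0.4},{"dx":0,"dy":0,"dz":-3.2,"roll":0,"claw":0.4}]'

```text
clock: 3.95
tcp_pos: [0.4293, -0.3011, 0.0715]
orientation: [0.0, 0.052, 0.999, -0.0]
wrist_force: [-0.9, -0.2, 0.3]
finger_gap: 0.0599
grip_force: 0.0
```

Call:
send_rows --increments '[{"dx":0,"dy":0,"dz":0,"roll":0,"claw":0.0},{"dx":0,"dy":0,"dz":0,"roll":0,"claw":-0.1},{"dx":0,"dy":0,"dz":0,"roll":0,"claw":-0.2},{"dx":0,"dy":0,"dz":0,"roll":0,"claw":-0.3},{"dx":0,"dy":0,"dz":0,"roll":0,"claw":-0.6}]'

```text
clock: 4.58
tcp_pos: [0.429, -0.3008, 0.0709]
orientation: [0.0, 0.052, 0.999, -0.0]
wrist_force: [1.0, 1.4, 3.1]
finger_gap: 0.0312
grip_force: 39.2
```

Call:
send_rows --increments '[{"dx":0,"dy":0,"dz":0.6,"roll":0,"claw":-0.6},{"dx":0,"dy":0,"dz":2.5,"roll":0,"claw":-0.6},{"dx":0,"dy":0,"dz":4.8,"roll":0,"claw":-0.6},{"dx":0.3,"dy":1,"dz":7,"roll":0,"claw":-0.6},{"dx":0.6,"dy":2.5,"dz":8,"roll":0,"claw":-0.6}]'

```text
clock: 5.2
tcp_pos: [0.4447, -0.2392, 0.2748]
orientation: [0.002, 0.053, 0.999, -0.002]
wrist_force: [0.8, -0.3, -1.5]
finger_gap: 0.0307
grip_force: 39.7
```

Call:
send_rows --increments '[{"dx":0.6,"dy":2.2,"dz":0,"roll":0,"claw":-0.6},{"dx":1.2,"dy":4.4,"dz":0,"roll":0,"claw":-0.6},{"dx":1.7,"dy":6.6,"dz":0,"roll":0,"claw":-0.6},{"dx":2.2,"dy":8.8,"dz":0,"roll":0,"claw":-0.6},{"dx":2.7,"dy":11,"dz":0,"roll":0,"claw":-0.6}]'

```text
clock: 5.82
tcp_pos: [0.5113, 0.0384, 0.2715]
orientation: [0.001, 0.052, 0.999, -0.0]
wrist_force: [1.3, -0.9, -0.3]
finger_gap: 0.031
grip_force: 39.7
```

Call:
send_rows --increments '[{"dx":0.6,"dy":2.2,"dz":0,"roll":0,"claw":-0.6},{"dx":1.2,"dy":4.4,"dz":0,"roll":0,"claw":-0.6},{"dx":1.7,"dy":6.6,"dz":0,"roll":0,"claw":-0.6},{"dx":2.2,"dy":8.8,"dz":0,"roll":0,"claw":-0.6},{"dx":2.2,"dy":10,"dz":0,"roll":0,"claw":-0.6}]'

```text
clock: 6.45
tcp_pos: [0.5664, 0.2893, 0.2705]
orientation: [0.0, 0.051, 0.999, 0.0]
wrist_force: [0.3, -0.9, -0.2]
finger_gap: 0.0311
grip_force: 39.7
```

Call:
send_rows --increments '[{"dx":0.1,"dy":1.8,"dz":0,"roll":0,"claw":-0.6},{"dx":0.3,"dy":3.0,"dz":0,"roll":0,"claw":-0.6},{"dx":0.3,"dy":3.4,"dz":0,"roll":0,"claw":-0.6},{"dx":0.3,"dy":3.4,"dz":-1.5,"roll":0,"claw":-0.6},{"dx":0.3,"dy":3.4,"dz":-3,"roll":0,"claw":-0.6}]'

```text
clock: 7.08
tcp_pos: [0.5741, 0.3713, 0.1957]
orientation: [0.001, 0.052, 0.999, 0.0]
wrist_force: [-0.2, 0.0, -0.5]
finger_gap: 0.0313
grip_force: 39.8
```

Call:
send_rows --increments '[{"dx":0,"dy":0,"dz":-0.6,"roll":0,"claw":-0.6},{"dx":0,"dy":0,"dz":-1,"roll":0,"claw":-0.6},{"dx":0,"dy":0,"dz":-1,"roll":0,"claw":-0.6},{"dx":0,"dy":0,"dz":-1,"roll":0,"claw":-0.6},{"dx":0,"dy":0,"dz":-1,"roll":0,"claw":-0.6}]'

```text
clock: 7.7
tcp_pos: [0.5744, 0.372, 0.1718]
orientation: [0.001, 0.052, 0.999, 0.001]
wrist_force: [-0.0, -0.2, -0.7]
finger_gap: 0.0311
grip_force: 39.8
```

```bash
python3 - <<'E'
from h import *
p=get_state()['tcp_pos'];print(p)
ims=[]
for n in('top','side'):
    c=snap(n,n+'2');i=c['image']
    u,v=proj(c,[.565,.33,.1]);a,b=int(u)-50,int(v)-55;ims.append(cv2.resize(i[b:b+110,a:a+100],(400,440),interpolation=2));print(a,b,n,proj(c,p), proj(c,[.5728,.3741,.046]))
cv2.imwrite('pics/g2.png',np.hstack(ims))
E
```

```text
[0.57435931 0.37202719 0.17180535]
130 149 top (np.float64(155.5375227340474), np.float64(197.7629597782003)) (np.float64(169.55707970350178), np.float64(203.5729868194407))
259 117 side (np.float64(308.36293545995585), np.float64(145.83583883268489)) (np.float64(308.2664464245723), np.float64(181.8980237103346))
```

View pics/g2.png

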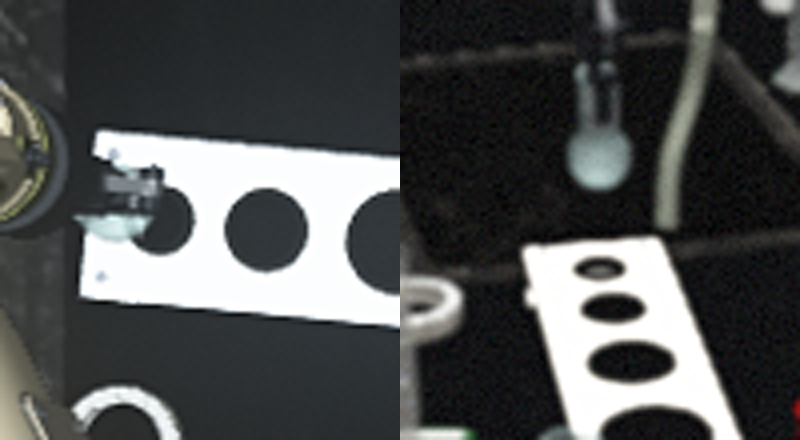

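The 50 ml flask hangs upright (bulb at side (309,156)), above seat_50 (side (309,184)). Its offset matches the calibration, so I'll lower it.

Call:
send_rows --increments '[{"dx":0,"dy":0.08,"dz":-1,"roll":0,"claw":-0.6},{"dx":0,"dy":0.08,"dz":-2,"roll":0,"claw":-0.6},{"dx":0,"dy":0.08,"dz":-2.5,"roll":0,"claw":-0.6},{"dx":0,"dy":0.08,"dz":-2.75,"roll":0,"claw":-0.6},{"dx":0,"dy":0.08,"dz":-2.85,"roll":0,"claw":-0.6}]'

```text
clock: 8.43
tcp_pos: [0.574, 0.3739, 0.0996]
orientation: [0.0, 0.052, 0.999, 0.0]
wrist_force: [0.1, 0.3, 0.1]
finger_gap: 0.0309
grip_force: 39.8
```

Call:
send_rows --increments '[{"dx":0,"dy":0,"dz":-0.06,"roll":0,"claw":-0.6},{"dx":0,"dy":0,"dz":-0.12,"roll":0,"claw":-0.6},{"dx":0,"dy":0,"dz":-0.18,"roll":0,"claw":-0.6},{"dx":0,"dy":0,"dz":-0.22,"roll":0,"claw":-0.6},{"dx":0,"dy":0,"dz":-0.24,"roll":0,"claw":-0.6}]'

```text
clock: 9.05
tcp_pos: [0.574, 0.3738, 0.0942]
orientation: [0.0, 0.052, 0.999, 0.0]
wrist_force: [-2.0, -1.5, 6.3]
finger_gap: 0.0313
grip_force: 40.0
```

Call:
send_rows --increments '[{"dx":0,"dy":0,"dz":0,"roll":0,"claw":-0.2},{"dx":0,"dy":0,"dz":0,"roll":0,"claw":-0.1},{"dx":0,"dy":0,"dz":0,"roll":0,"claw":0.1},{"dx":0,"dy":0,"dz":0,"roll":0,"claw":0.3},{"dx":0,"dy":0,"dz":0,"roll":0,"claw":0.3}]'

```text
clock: 9.68
tcp_pos: [0.5737, 0.3737, 0.0932]
orientation: [-0.0, 0.052, 0.999, 0.0]
wrist_force: [0.4, 0.7, 0.8]
finger_gap: 0.0557
grip_force: 0.0
```

Call:
send_rows --increments '[{"dx":0,"dy":0,"dz":0.5,"roll":0,"claw":0.3},{"dx":0,"dy":0,"dz":1.5,"roll":0,"claw":0.3},{"dx":0,"dy":0,"dz":3.5,"roll":0,"claw":0.3},{"dx":0,"dy":0,"dz":5.5,"roll":0,"claw":0.3},{"dx":0,"dy":-1,"dz":7.5,"roll":0,"claw":0.3}]'

```text
clock: 10.3
tcp_pos: [0.5734, 0.3497, 0.2832]
orientation: [0.001, 0.051, 0.999, 0.001]
wrist_force: [0.6, -0.3, 0.8]
finger_gap: 0.0558
grip_force: 0.0
```

Call:
send_rows --increments '[{"dx":-0.1,"dy":-2,"dz":0,"roll":0,"claw":0.4},{"dx":-0.2,"dy":-4.3,"dz":0,"roll":0,"claw":0.4},{"dx":-0.3,"dy":-6.7,"dz":0,"roll":0,"claw":0.4},{"dx":-0.4,"dy":-9,"dz":0,"roll":0,"claw":0.4},{"dx":-0.5,"dy":-11.2,"dz":0,"roll":0,"claw":0.4}]'

```text
clock: 10.92
tcp_pos: [0.561, 0.0669, 0.2821]
orientation: [0.001, 0.052, 0.999, 0.0]
wrist_force: [0.6, -0.4, -0.5]
finger_gap: 0.0598
grip_force: 0.0
```

Call:
send_rows --increments '[{"dx":-0.1,"dy":-2.3,"dz":0,"roll":0,"claw":0.4},{"dx":-0.2,"dy":-4.6,"dz":0,"roll":0,"claw":0.4},{"dx":-0.3,"dy":-6.9,"dz":0,"roll":0,"claw":0.4},{"dx":-0.4,"dy":-9.1,"dz":0,"roll":0,"claw":0.4},{"dx":-0.5,"dy":-11.1,"dz":0,"roll":0,"claw":0.4}]'

```text
clock: 11.55
tcp_pos: [0.5485, -0.2108, 0.2821]
orientation: [0.001, 0.053, 0.999, -0.0]
wrist_force: [0.5, -0.4, -0.2]
finger_gap: 0.0598
grip_force: 0.0
```

Call:
send_rows --increments '[{"dx":0,"dy":0,"dz":0,"roll":0,"claw":0.4},{"dx":0,"dy":0,"dz":-0.5,"roll":0,"claw":0.4},{"dx":0,"dy":0,"dz":-1.5,"roll":0,"claw":0.4},{"dx":0,"dy":0,"dz":-3,"roll":0,"claw":0.4},{"dx":0,"dy":0,"dz":-3,"roll":0,"claw":0.4}]'

```text
clock: 12.18
tcp_pos: [0.5468, -0.2059, 0.2027]
orientation: [-0.003, 0.051, 0.999, 0.002]
wrist_force: [-0.8, 0.3, 0.2]
finger_gap: 0.0596
grip_force: 0.0
```

```bash
python3 - <<'E'
from h import *
p=get_state()['tcp_pos'];print(p)
c=snap('side','side3');i=c['image']
cv2.imwrite('pics/g3.png',np.hstack([cv2.resize(i[y:y+150,x:x+130],None,fx=3,fy=3,interpolation=2) for x,y in((260,130),(300,170))]))
print(proj(c,p),proj(c,[.5477,-.2127,.129]))
E
```

```text
[ 0.54676256 -0.20590972  0.20273453]
(np.float64(360.4222598303524), np.float64(230.15723751019883)) (np.float64(360.48506933995657), np.float64(259.36446039056034))
```

View pics/g3.png

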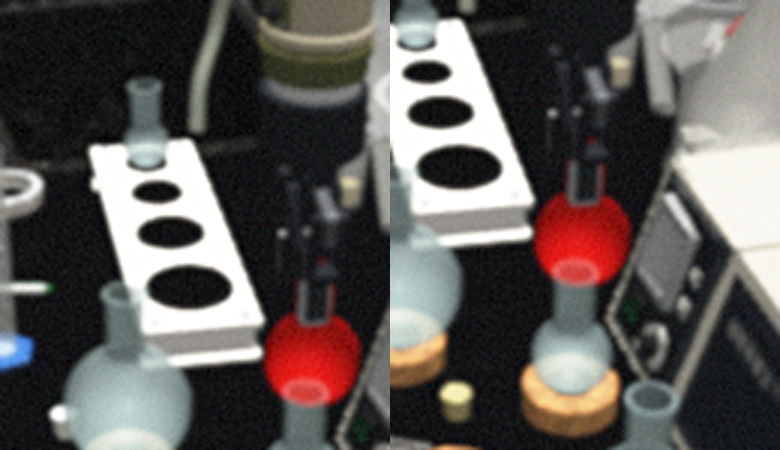

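Flask_50 stands upright in the smallest seat (left crop (146,120)). Now flask_100.

Call:
send_rows --increments '[{"dx":0.04,"dy":-0.27,"dz":0,"roll":0,"claw":0.4},{"dx":0.04,"dy":-0.27,"dz":-1.2,"roll":0,"claw":0.4},{"dx":0.04,"dy":-0.27,"dz":-2.8,"roll":0,"claw":0.4},{"dx":0.04,"dy":-0.27,"dz":-4,"roll":0,"claw":0.4},{"dx":0.04,"dy":-0.27,"dz":-4.6,"roll":0,"claw":0.4}]'

```text
clock: 12.85
tcp_pos: [0.5501, -0.2159, 0.0906]
orientation: [0.0, 0.052, 0.999, -0.0]
wrist_force: [-0.1, 0.6, 0.4]
finger_gap: 0.06
grip_force: 0.0
```

Call:
send_rows --increments '[{"dx":0,"dy":0,"dz":0,"roll":0,"claw":0.0},{"dx":0,"dy":0,"dz":0,"roll":0,"claw":-0.1},{"dx":0,"dy":0,"dz":0,"roll":0,"claw":-0.2},{"dx":0,"dy":0,"dz":0,"roll":0,"claw":-0.3},{"dx":0,"dy":0,"dz":0,"roll":0,"claw":-0.6}]'

```text
clock: 13.48
tcp_pos: [0.5507, -0.2154, 0.0921]
orientation: [0.001, 0.052, 0.999, 0.0]
wrist_force: [1.2, 2.9, 6.4]
finger_gap: 0.0313
grip_force: 39.1
```

Call:
send_rows --increments '[{"dx":0,"dy":0,"dz":0.6,"roll":0,"claw":-0.6},{"dx":0,"dy":0,"dz":2.5,"roll":0,"claw":-0.6},{"dx":0,"dy":0,"dz":4.8,"roll":0,"claw":-0.6},{"dx":0,"dy":1,"dz":6.8,"roll":0,"claw":-0.6},{"dx":0,"dy":2.7,"dz":7.5,"roll":0,"claw":-0.6}]'

```text
clock: 14.1
tcp_pos: [0.5509, -0.1492, 0.2828]
orientation: [0.003, 0.054, 0.999, -0.001]
wrist_force: [0.8, 0.4, -1.2]
finger_gap: 0.031
grip_force: 39.7
```

Call:
send_rows --increments '[{"dx":0.1,"dy":2.2,"dz":0,"roll":0,"claw":-0.6},{"dx":0.2,"dy":4.4,"dz":0,"roll":0,"claw":-0.6},{"dx":0.3,"dy":6.6,"dz":0,"roll":0,"claw":-0.6},{"dx":0.4,"dy":8.8,"dz":0,"roll":0,"claw":-0.6},{"dx":0.4,"dy":11,"dz":0,"roll":0,"claw":-0.6}]'

```text
clock: 14.72
tcp_pos: [0.5596, 0.1284, 0.279]
orientation: [0.0, 0.052, 0.999, -0.0]
wrist_force: [1.1, -0.8, 0.1]
finger_gap: 0.0312
grip_force: 39.6
```

Call:
send_rows --increments '[{"dx":0.1,"dy":2,"dz":0,"roll":0,"claw":-0.6},{"dx":0.2,"dy":4,"dz":0,"roll":0,"claw":-0.6},{"dx":0.3,"dy":5.8,"dz":0,"roll":0,"claw":-0.6},{"dx":0.3,"dy":6.8,"dz":0,"roll":0,"claw":-0.6},{"dx":0.3,"dy":6.8,"dz":0,"roll":0,"claw":-0.6}]'

```text
clock: 15.35
tcp_pos: [0.5669, 0.2981, 0.2782]
orientation: [-0.0, 0.051, 0.999, -0.0]
wrist_force: [-0.4, 0.2, -0.4]
finger_gap: 0.031
grip_force: 39.6
```

Call:
send_rows --increments '[{"dx":0.05,"dy":0.17,"dz":-0.8,"roll":0,"claw":-0.6},{"dx":0.05,"dy":0.17,"dz":-2.5,"roll":0,"claw":-0.6},{"dx":0.05,"dy":0.17,"dz":-4.5,"roll":0,"claw":-0.6},{"dx":0.05,"dy":0.17,"dz":-5.8,"roll":0,"claw":-0.6},{"dx":0.05,"dy":0.17,"dz":-6.3,"roll":0,"claw":-0.6}]'

```text
clock: 15.98
tcp_pos: [0.5674, 0.299, 0.1188]
orientation: [-0.002, 0.053, 0.999, -0.001]
wrist_force: [0.0, -0.5, -0.6]
finger_gap: 0.0311
grip_force: 39.6
```

Call:
send_rows --increments '[{"dx":0,"dy":0,"dz":-0.05,"roll":0,"claw":-0.6},{"dx":0,"dy":0,"dz":-0.1,"roll":0,"claw":-0.6},{"dx":0,"dy":0,"dz":-0.15,"roll":0,"claw":-0.6},{"dx":0,"dy":0,"dz":-0.2,"roll":0,"claw":-0.6},{"dx":0,"dy":0,"dz":-0.24,"roll":0,"claw":-0.6}]'

```text
clock: 16.6
tcp_pos: [0.5686, 0.3014, 0.1151]
orientation: [0.0, 0.052, 0.999, 0.0]
wrist_force: [-0.1, -0.1, -1.1]
finger_gap: 0.031
grip_force: 39.6
```

Call:
send_rows --increments '[{"dx":0,"dy":0.03,"dz":-0.06,"roll":0,"claw":-0.6},{"dx":0,"dy":0.03,"dz":-0.1,"roll":0,"claw":-0.6},{"dx":0,"dy":0.03,"dz":-0.15,"roll":0,"claw":-0.6},{"dx":0,"dy":0.03,"dz":-0.18,"roll":0,"claw":-0.6},{"dx":0,"dy":0.03,"dz":-0.18,"roll":0,"claw":-0.6}]'

```text
clock: 17.23
tcp_pos: [0.5689, 0.3021, 0.1122]
orientation: [0.001, 0.052, 0.999, 0.0]
wrist_force: [-3.3, -1.7, 9.6]
finger_gap: 0.0308
grip_force: 40.7
```

Contact at 9.6 N, so I'll release.

Call:
send_rows --increments '[{"dx":0,"dy":0,"dz":0,"roll":0,"claw":-0.2},{"dx":0,"dy":0,"dz":0,"roll":0,"claw":-0.1},{"dx":0,"dy":0,"dz":0,"roll":0,"claw":0.1},{"dx":0,"dy":0,"dz":0,"roll":0,"claw":0.3},{"dx":0,"dy":0,"dz":0,"roll":0,"claw":0.3}]'

```text
clock: 17.85
tcp_pos: [0.5685, 0.302, 0.1101]
orientation: [-0.0, 0.052, 0.999, -0.0]
wrist_force: [-0.4, 0.5, -0.4]
finger_gap: 0.0555
grip_force: 0.0
```

Call:
send_rows --increments '[{"dx":0,"dy":0,"dz":0.5,"roll":0,"claw":0.3},{"dx":0,"dy":0,"dz":1.5,"roll":0,"claw":0.3},{"dx":0,"dy":0,"dz":3.5,"roll":0,"claw":0.3},{"dx":0,"dy":0,"dz":5.5,"roll":0,"claw":0.3},{"dx":0,"dy":-1,"dz":7,"roll":0,"claw":0.4}]'

```text
clock: 18.48
tcp_pos: [0.5687, 0.2781, 0.2888]
orientation: [0.002, 0.051, 0.999, 0.001]
wrist_force: [0.1, -0.7, -0.8]
finger_gap: 0.0596
grip_force: 0.0
```

Call:
send_rows --increments '[{"dx":-0.1,"dy":-2.2,"dz":0,"roll":0,"claw":0.4},{"dx":-0.2,"dy":-4.4,"dz":0,"roll":0,"claw":0.4},{"dx":-0.3,"dy":-6.6,"dz":0,"roll":0,"claw":0.4},{"dx":-0.4,"dy":-8.8,"dz":0,"roll":0,"claw":0.4},{"dx":-0.5,"dy":-11,"dz":0,"roll":0,"claw":0.4}]'

```text
clock: 19.1
tcp_pos: [0.5558, 0.0003, 0.2866]
orientation: [0.001, 0.052, 0.999, -0.0]
wrist_force: [0.4, 0.5, 0.6]
finger_gap: 0.0599
grip_force: 0.0
```

Call:
send_rows --increments '[{"dx":-0.1,"dy":-2.2,"dz":0,"roll":0,"claw":0.4},{"dx":-0.2,"dy":-4.4,"dz":0,"roll":0,"claw":0.4},{"dx":-0.3,"dy":-6.6,"dz":0,"roll":0,"claw":0.4},{"dx":-0.4,"dy":-8.8,"dz":0,"roll":0,"claw":0.4},{"dx":-0.5,"dy":-11,"dz":0,"roll":0,"claw":0.4}]'

```text
clock: 19.73
tcp_pos: [0.5433, -0.2748, 0.2866]
orientation: [0.001, 0.052, 0.999, -0.0]
wrist_force: [-0.0, 0.5, 0.5]
finger_gap: 0.0597
grip_force: 0.0
```

Call:
send_rows --increments '[{"dx":-0.1,"dy":-2.2,"dz":0,"roll":0,"claw":0.4},{"dx":-0.3,"dy":-4,"dz":0,"roll":0,"claw":0.4},{"dx":-0.3,"dy":-5,"dz":0,"roll":0,"claw":0.4},{"dx":-0.3,"dy":-5,"dz":-1,"roll":0,"claw":0.4},{"dx":-0.3,"dy":-5,"dz":-2,"roll":0,"claw":0.4}]'

```text
clock: 20.35
tcp_pos: [0.536, -0.399, 0.2358]
orientation: [0.001, 0.053, 0.999, -0.001]
wrist_force: [-0.2, -0.1, -0.4]
finger_gap: 0.0598
grip_force: 0.0
```

Call:
send_rows --increments '[{"dx":0,"dy":0,"dz":0,"roll":0,"claw":0.4},{"dx":0,"dy":0,"dz":0,"roll":0,"claw":0.4},{"dx":0,"dy":0,"dz":0,"roll":0,"claw":0.4},{"dx":0,"dy":0,"dz":0,"roll":0,"claw":0.4},{"dx":0,"dy":0,"dz":0,"roll":0,"claw":0.4}]'

```text
clock: 20.98
tcp_pos: [0.5362, -0.398, 0.2358]
orientation: [0.0, 0.052, 0.999, -0.0]
wrist_force: [0.6, -0.1, 0.6]
finger_gap: 0.0599
grip_force: 0.0
```

Call:
send_rows --increments '[{"dx":0,"dy":-0.04,"dz":-0.8,"roll":0,"claw":0.4},{"dx":0,"dy":-0.04,"dz":-2,"roll":0,"claw":0.4},{"dx":0,"dy":-0.04,"dz":-3.4,"roll":0,"claw":0.4},{"dx":0,"dy":-0.04,"dz":-4.5,"roll":0,"claw":0.4},{"dx":0,"dy":-0.04,"dz":-4.9,"roll":0,"claw":0.4}]'

```text
clock: 21.6
tcp_pos: [0.5351, -0.3981, 0.1108]
orientation: [-0.001, 0.052, 0.999, 0.001]
wrist_force: [0.8, -0.3, 1.1]
finger_gap: 0.0596
grip_force: 0.0
```

Call:
send_rows --increments '[{"dx":0,"dy":0,"dz":0,"roll":0,"claw":0.0},{"dx":0,"dy":0,"dz":0,"roll":0,"claw":-0.1},{"dx":0,"dy":0,"dz":0,"roll":0,"claw":-0.2},{"dx":0,"dy":0,"dz":0,"roll":0,"claw":-0.3},{"dx":0,"dy":0,"dz":0,"roll":0,"claw":-0.6}]'

```text
clock: 22.22
tcp_pos: [0.5366, -0.3995, 0.1142]
orientation: [0.001, 0.052, 0.999, -0.001]
wrist_force: [0.6, 0.4, 6.1]
finger_gap: 0.0312
grip_force: 39.2
```

Call:
send_rows --increments '[{"dx":0,"dy":0,"dz":0.6,"roll":0,"claw":-0.6},{"dx":0,"dy":0,"dz":2.5,"roll":0,"claw":-0.6},{"dx":0,"dy":0,"dz":4.8,"roll":0,"claw":-0.6},{"dx":0,"dy":1,"dz":6.8,"roll":0,"claw":-0.6},{"dx":0,"dy":2.7,"dz":7.5,"roll":0,"claw":-0.6}]'

```text
clock: 22.85
tcp_pos: [0.5366, -0.3326, 0.3043]
orientation: [0.002, 0.053, 0.999, -0.002]
wrist_force: [0.8, 0.4, -2.3]
finger_gap: 0.0311
grip_force: 40.1
```

Call:
send_rows --increments '[{"dx":0.1,"dy":2.2,"dz":0,"roll":0,"claw":-0.6},{"dx":0.2,"dy":4.4,"dz":0,"roll":0,"claw":-0.6},{"dx":0.3,"dy":6.6,"dz":0,"roll":0,"claw":-0.6},{"dx":0.4,"dy":8.8,"dz":0,"roll":0,"claw":-0.6},{"dx":0.5,"dy":11,"dz":0,"roll":0,"claw":-0.6}]'

```text
clock: 23.48
tcp_pos: [0.548, -0.0547, 0.3008]
orientation: [-0.0, 0.052, 0.999, 0.0]
wrist_force: [1.1, 0.5, -1.5]
finger_gap: 0.0313
grip_force: 40.2
```

Call:
send_rows --increments '[{"dx":0.1,"dy":2.2,"dz":0,"roll":0,"claw":-0.6},{"dx":0.2,"dy":4.4,"dz":0,"roll":0,"claw":-0.6},{"dx":0.3,"dy":6.6,"dz":0,"roll":0,"claw":-0.6},{"dx":0.35,"dy":8.8,"dz":0,"roll":0,"claw":-0.6},{"dx":0.35,"dy":10.7,"dz":0,"roll":0,"claw":-0.6}]'

```text
clock: 24.1
tcp_pos: [0.5567, 0.213, 0.3006]
orientation: [-0.0, 0.052, 0.999, 0.0]
wrist_force: [0.2, -0.6, -2.2]
finger_gap: 0.0311
grip_force: 40.1
```

Call:
send_rows --increments '[{"dx":0,"dy":0,"dz":0,"roll":0,"claw":-0.6},{"dx":0,"dy":0,"dz":-0.8,"roll":0,"claw":-0.6},{"dx":0,"dy":0,"dz":-2,"roll":0,"claw":-0.6},{"dx":0,"dy":0,"dz":-3,"roll":0,"claw":-0.6},{"dx":0,"dy":0,"dz":-3,"roll":0,"claw":-0.6}]'

```text
clock: 24.72
tcp_pos: [0.5557, 0.2097, 0.2235]
orientation: [-0.002, 0.053, 0.999, -0.001]
wrist_force: [-1.0, -0.3, -0.7]
finger_gap: 0.031
grip_force: 40.3
```

Call:
send_rows --increments '[{"dx":0.03,"dy":0.05,"dz":-0.8,"roll":0,"claw":-0.6},{"dx":0.03,"dy":0.05,"dz":-1.8,"roll":0,"claw":-0.6},{"dx":0.03,"dy":0.05,"dz":-2.8,"roll":0,"claw":-0.6},{"dx":0.03,"dy":0.05,"dz":-3.4,"roll":0,"claw":-0.6},{"dx":0.03,"dy":0.05,"dz":-3.4,"roll":0,"claw":-0.6}]'

```text
clock: 25.35
tcp_pos: [0.5577, 0.2118, 0.1401]
orientation: [-0.001, 0.052, 0.999, -0.0]
wrist_force: [0.8, -0.1, -1.3]
finger_gap: 0.0312
grip_force: 40.5
```

Call:
send_rows --increments '[{"dx":0,"dy":0,"dz":-0.05,"roll":0,"claw":-0.6},{"dx":0,"dy":0,"dz":-0.1,"roll":0,"claw":-0.6},{"dx":0,"dy":0,"dz":-0.15,"roll":0,"claw":-0.6},{"dx":0,"dy":0,"dz":-0.2,"roll":0,"claw":-0.6},{"dx":0,"dy":0,"dz":-0.24,"roll":0,"claw":-0.6}]'

```text
clock: 25.98
tcp_pos: [0.558, 0.2123, 0.1342]
orientation: [0.0, 0.052, 0.999, 0.0]
wrist_force: [-0.1, 0.1, -1.5]
finger_gap: 0.0313
grip_force: 40.5
```

Call:
send_rows --increments '[{"dx":0,"dy":0,"dz":-0.06,"roll":0,"claw":-0.6},{"dx":0,"dy":0,"dz":-0.12,"roll":0,"claw":-0.6},{"dx":0,"dy":0,"dz":-0.17,"roll":0,"claw":-0.6},{"dx":0,"dy":0,"dz":-0.2,"roll":0,"claw":-0.6},{"dx":0,"dy":0,"dz":-0.22,"roll":0,"claw":-0.6}]'

```text
clock: 26.6
tcp_pos: [0.558, 0.2122, 0.1289]
orientation: [0.0, 0.052, 0.999, 0.0]
wrist_force: [-1.1, 0.6, 0.1]
finger_gap: 0.0311
grip_force: 40.5
```

Call:
send_rows --increments '[{"dx":0,"dy":0,"dz":-0.03,"roll":0,"claw":-0.6},{"dx":0,"dy":0,"dz":-0.05,"roll":0,"claw":-0.6},{"dx":0,"dy":0,"dz":-0.06,"roll":0,"claw":-0.6},{"dx":0,"dy":0,"dz":-0.06,"roll":0,"claw":-0.6},{"dx":0,"dy":0,"dz":-0.06,"roll":0,"claw":-0.6}]'

```text
clock: 27.22
tcp_pos: [0.5582, 0.2123, 0.1285]
orientation: [0.001, 0.052, 0.999, 0.0]
wrist_force: [-2.8, -0.3, 5.8]
finger_gap: 0.0313
grip_force: 41.2
```

Call:
send_rows --increments '[{"dx":0,"dy":0,"dz":0,"roll":0,"claw":-0.2},{"dx":0,"dy":0,"dz":0,"roll":0,"claw":-0.1},{"dx":0,"dy":0,"dz":0,"roll":0,"claw":0.1},{"dx":0,"dy":0,"dz":0,"roll":0,"claw":0.3},{"dx":0,"dy":0,"dz":0,"roll":0,"claw":0.3}]'

```text
clock: 27.85
tcp_pos: [0.558, 0.2122, 0.1272]
orientation: [-0.0, 0.052, 0.999, 0.0]
wrist_force: [0.2, 0.8, 0.6]
finger_gap: 0.0556
grip_force: 0.0
```

Call:
send_rows --increments '[{"dx":0,"dy":0,"dz":0.5,"roll":0,"claw":0.3},{"dx":0,"dy":0,"dz":1.5,"roll":0,"claw":0.3},{"dx":0,"dy":0,"dz":3.5,"roll":0,"claw":0.3},{"dx":0,"dy":0,"dz":5.5,"roll":0,"claw":0.3},{"dx":0,"dy":-1,"dz":6.5,"roll":0,"claw":0.4}]'

```text
clock: 28.48
tcp_pos: [0.5589, 0.1883, 0.2941]
orientation: [0.003, 0.051, 0.999, 0.001]
wrist_force: [0.8, -0.9, -0.6]
finger_gap: 0.0598
grip_force: 0.0
```

Call:
send_rows --increments '[{"dx":-0.5,"dy":-2,"dz":0,"roll":0,"claw":0.4},{"dx":-1.3,"dy":-4.2,"dz":0,"roll":0,"claw":0.4},{"dx":-2.2,"dy":-6.4,"dz":0,"roll":0,"claw":0.4},{"dx":-3.1,"dy":-8.6,"dz":0,"roll":0,"claw":0.4},{"dx":-4,"dy":-10.6,"dz":0,"roll":0,"claw":0.4}]'

```text
clock: 29.1
tcp_pos: [0.4572, -0.0794, 0.291]
orientation: [0.001, 0.052, 0.999, -0.0]
wrist_force: [0.1, -1.3, 0.6]
finger_gap: 0.0597
grip_force: 0.0
```

Call:
send_rows --increments '[{"dx":-0.7,"dy":-1,"dz":0,"roll":0,"claw":0.4},{"dx":-1.05,"dy":-1.5,"dz":0,"roll":0,"claw":0.4},{"dx":-1.05,"dy":-1.5,"dz":0,"roll":0,"claw":0.4},{"dx":-1.05,"dy":-1.5,"dz":0,"roll":0,"claw":0.4},{"dx":-1.05,"dy":-1.5,"dz":0,"roll":0,"claw":0.4}]'

```text
clock: 29.72
tcp_pos: [0.4323, -0.1144, 0.2897]
orientation: [-0.0, 0.051, 0.999, 0.0]
wrist_force: [-1.1, 0.4, -1.2]
finger_gap: 0.0598
grip_force: 0.0
```

```bash
python3 - <<'E'
from h import *
p=get_state()['tcp_pos'];print(p)
c=snap('side','side4');i=c['image']
cv2.imwrite('pics/g4.png',cv2.resize(i[130:310,220:400],None,fx=3.3,fy=3.3,interpolation=2))
E
```

```text
[ 0.43226227 -0.1143823   0.28974317]
```

View pics/g4.png

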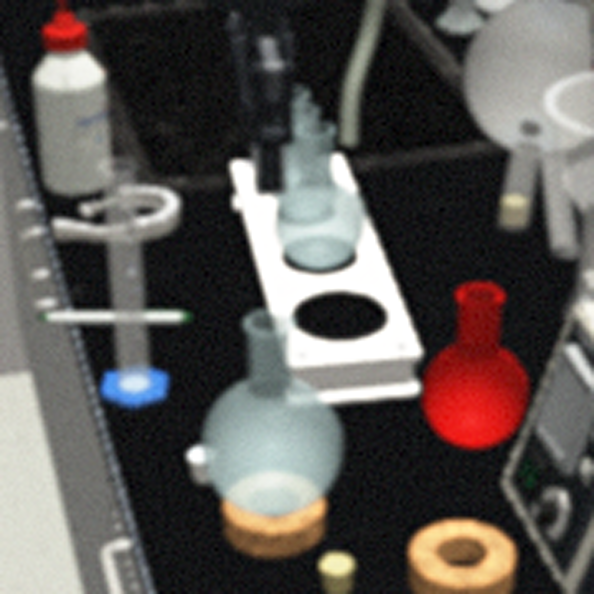

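Three flasks stand upright in the rack (crop (305,100), (315,145), (318,225)). The gripper is above the 500 ml neck (265,325).

Call:
send_rows --increments '[{"dx":0,"dy":-0.04,"dz":-1,"roll":0,"claw":0.4},{"dx":0,"dy":-0.04,"dz":-2.8,"roll":0,"claw":0.4},{"dx":0,"dy":-0.04,"dz":-4.5,"roll":0,"claw":0.4},{"dx":0,"dy":-0.04,"dz":-5.6,"roll":0,"claw":0.4},{"dx":0,"dy":-0.04,"dz":-6.05,"roll":0,"claw":0.4}]'

```text
clock: 30.4
tcp_pos: [0.4309, -0.1152, 0.1369]
orientation: [-0.001, 0.052, 0.999, 0.001]
wrist_force: [0.0, 0.0, -0.7]
finger_gap: 0.06
grip_force: 0.0
```

Call:
send_rows --increments '[{"dx":0,"dy":0,"dz":0,"roll":0,"claw":0.0},{"dx":0,"dy":0,"dz":0,"roll":0,"claw":-0.1},{"dx":0,"dy":0,"dz":0,"roll":0,"claw":-0.2},{"dx":0,"dy":0,"dz":0,"roll":0,"claw":-0.3},{"dx":0,"dy":0,"dz":0,"roll":0,"claw":-0.6}]'

```text
clock: 31.02
tcp_pos: [0.4326, -0.1166, 0.1396]
orientation: [0.001, 0.052, 0.999, -0.0]
wrist_force: [-0.3, 0.9, 5.7]
finger_gap: 0.0309
grip_force: 39.2
```

Call:
send_rows --increments '[{"dx":0,"dy":0,"dz":0.6,"roll":0,"claw":-0.6},{"dx":0,"dy":0,"dz":2.2,"roll":0,"claw":-0.6},{"dx":0,"dy":0,"dz":4,"roll":0,"claw":-0.6},{"dx":0.5,"dy":0.7,"dz":5,"roll":0,"claw":-0.6},{"dx":1.3,"dy":2.2,"dz":5,"roll":0,"claw":-0.6}]'

```text
clock: 31.65
tcp_pos: [0.4656, -0.0621, 0.2658]
orientation: [0.002, 0.054, 0.999, -0.001]
wrist_force: [0.5, 1.2, -1.6]
finger_gap: 0.031
grip_force: 40.0
```

Call:
send_rows --increments '[{"dx":0.9,"dy":1.8,"dz":0,"roll":0,"claw":-0.6},{"dx":1.8,"dy":3.6,"dz":0,"roll":0,"claw":-0.6},{"dx":2.7,"dy":5.2,"dz":0,"roll":0,"claw":-0.6},{"dx":3.2,"dy":6.5,"dz":0,"roll":0,"claw":-0.6},{"dx":3.2,"dy":6.5,"dz":0,"roll":0,"claw":-0.6}]'

```text
clock: 32.28
tcp_pos: [0.5444, 0.1032, 0.2625]
orientation: [-0.001, 0.051, 0.999, 0.0]
wrist_force: [-1.0, 0.1, -1.0]
finger_gap: 0.0309
grip_force: 40.3
```

Call:
send_rows --increments '[{"dx":0,"dy":0,"dz":0,"roll":0,"claw":-0.6},{"dx":0,"dy":0,"dz":-0.7,"roll":0,"claw":-0.6},{"dx":0,"dy":0,"dz":-1.7,"roll":0,"claw":-0.6},{"dx":0,"dy":0,"dz":-2.2,"roll":0,"claw":-0.6},{"dx":0,"dy":0,"dz":-2.2,"roll":0,"claw":-0.6}]'

```text
clock: 32.9
tcp_pos: [0.5434, 0.1004, 0.2078]
orientation: [-0.001, 0.053, 0.999, -0.0]
wrist_force: [-0.3, -0.3, -1.4]
finger_gap: 0.0311
grip_force: 40.2
```

Call:
send_rows --increments '[{"dx":0.06,"dy":0.05,"dz":-0.5,"roll":0,"claw":-0.6},{"dx":0.06,"dy":0.05,"dz":-1.2,"roll":0,"claw":-0.6},{"dx":0.06,"dy":0.05,"dz":-1.8,"roll":0,"claw":-0.6},{"dx":0.06,"dy":0.05,"dz":-2.0,"roll":0,"claw":-0.6},{"dx":0.06,"dy":0.05,"dz":-2.0,"roll":0,"claw":-0.6}]'

```text
clock: 33.52
tcp_pos: [0.5456, 0.1025, 0.1583]
orientation: [-0.0, 0.052, 0.999, 0.0]
wrist_force: [-0.9, -0.7, -1.7]
finger_gap: 0.0312
grip_force: 40.3
```

Call:
send_rows --increments '[{"dx":0,"dy":0,"dz":-0.05,"roll":0,"claw":-0.6},{"dx":0,"dy":0,"dz":-0.1,"roll":0,"claw":-0.6},{"dx":0,"dy":0,"dz":-0.15,"roll":0,"claw":-0.6},{"dx":0,"dy":0,"dz":-0.2,"roll":0,"claw":-0.6},{"dx":0,"dy":0,"dz":-0.24,"roll":0,"claw":-0.6}]'

```text
clock: 34.15
tcp_pos: [0.5457, 0.1025, 0.1525]
orientation: [-0.0, 0.052, 0.999, 0.0]
wrist_force: [0.6, -0.1, -1.2]
finger_gap: 0.0311
grip_force: 40.3
```

Call:
send_rows --increments '[{"dx":0,"dy":0.03,"dz":-0.04,"roll":0,"claw":-0.6},{"dx":0,"dy":0.03,"dz":-0.08,"roll":0,"claw":-0.6},{"dx":0,"dy":0.03,"dz":-0.11,"roll":0,"claw":-0.6},{"dx":0,"dy":0.03,"dz":-0.13,"roll":0,"claw":-0.6},{"dx":0,"dy":0.03,"dz":-0.13,"roll":0,"claw":-0.6}]'

```text
clock: 34.78
tcp_pos: [0.5459, 0.1032, 0.1499]
orientation: [0.0, 0.052, 0.999, 0.0]
wrist_force: [-1.3, -0.8, 4.5]
finger_gap: 0.0313
grip_force: 40.6
```

Call:
send_rows --increments '[{"dx":0,"dy":0,"dz":0,"roll":0,"claw":-0.2},{"dx":0,"dy":0,"dz":0,"roll":0,"claw":-0.1},{"dx":0,"dy":0,"dz":0,"roll":0,"claw":0.1},{"dx":0,"dy":0,"dz":0,"roll":0,"claw":0.3},{"dx":0,"dy":0,"dz":0,"roll":0,"claw":0.3}]'

```text
clock: 35.4
tcp_pos: [0.5457, 0.1032, 0.1492]
orientation: [-0.0, 0.052, 0.999, 0.0]
wrist_force: [0.2, -0.5, 0.1]
finger_gap: 0.0553
grip_force: 0.0
```

Call:
send_rows --increments '[{"dx":0,"dy":0,"dz":0.5,"roll":0,"claw":0.3},{"dx":0,"dy":0,"dz":1.5,"roll":0,"claw":0.3},{"dx":0,"dy":0,"dz":3.5,"roll":0,"claw":0.3},{"dx":0,"dy":0,"dz":5,"roll":0,"claw":0.3},{"dx":0,"dy":-1,"dz":6,"roll":0,"claw":0.3}]'

```text
clock: 36.02
tcp_pos: [0.5463, 0.0791, 0.3026]
orientation: [0.002, 0.051, 0.999, 0.0]
wrist_force: [0.2, 0.3, 0.3]
finger_gap: 0.0556
grip_force: 0.0
```

Call:
send_rows --increments '[{"dx":0,"dy":-2,"dz":0,"roll":0,"claw":0.3},{"dx":0,"dy":-4,"dz":0,"roll":0,"claw":0.3},{"dx":0,"dy":-6,"dz":0,"roll":0,"claw":0.3},{"dx":0,"dy":-7,"dz":0,"roll":0,"claw":0.3},{"dx":0,"dy":-7,"dz":0,"roll":0,"claw":0.3}]'

```text
clock: 36.65
tcp_pos: [0.5458, -0.0986, 0.3]
orientation: [0.0, 0.054, 0.999, -0.0]
wrist_force: [-0.3, -0.1, -0.6]
finger_gap: 0.0552
grip_force: 0.0
```

```bash
python3 - <<'E'
from h import *
a=snap('side','side5')['image'];b=snap('top','top5')['image']
cv2.imwrite('pics/g5.png',np.hstack([cv2.resize(a[120:290,240:370],(390,510),interpolation=2),cv2.resize(b[150:320,150:280],(390,510),interpolation=2)]))
E
```

```text
(no output)
```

View pics/g5.png

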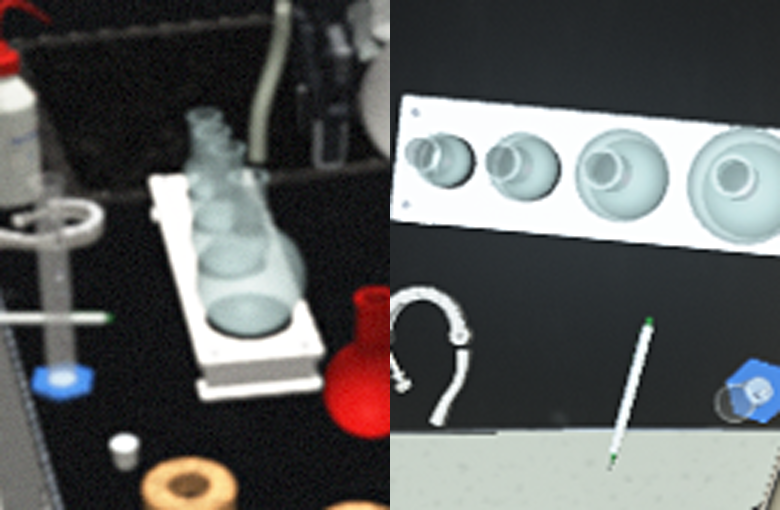

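```bash
python3 - <<'E'
from h import *
c=load('top5')
for x,y,zo,r in((.5728,.3741,.064,.07),(.5656,.3024,.069,.079),(.5565,.2129,.076,.093),(.5455,.1035,.083,.107)):
    for z in(zo,zo+r):
        u,v=proj(c,[x,y,z]);print(round((u-150)*3+390),round((v-150)*3),end=' | ')
    print()
E
```

```text
443 159 | 418 150 | 
522 165 | 499 156 | 
622 174 | 602 163 | 
745 185 | 732 173 |
```

All four flasks stand upright, each in its own seat: rims at crop (423,154), (502,161), (606,170) and (735,177) are within 2 original pixels of prediction. The measuring cylinder is standing and the arm is clear.

```bash
python3 -c "
from workcell import hand_in;print(hand_in())"
```

```text
the job is handed in; nothing more can be done
None
```

All four flasks stand upright in the rack, each in its own seat from smallest to largest, the measuring cylinder is still standing, and the job was handed in after about 37 s of robot time.

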